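# Set the trip dog against the roller lever switch

### The arm

A 6-joint arm with a two-finger parallel gripper is mounted at the origin on the work surface. World frame = base frame: x ahead of the robot, y to its left, z up, the work surface at z = 0. Lengths are in mm, angles in rad, forces in N, time in s.
With the tool pointing down it reaches from about 400 to 925 mm from the base axis. Payload 12.5 kg.
Tool frame: the origin (TCP) lies at the very end of the fingers, on their centre line; the grasp point (between the pads) lies env.grip_point_offset behind it (env.grip_point_offset is the distance from the TCP to the grasp point, in mm); y points along the fingers, z is the direction in which the jaws open and shut, and the axes are right-handed (so a half turn about y gives the same grasp; the last joint's range is limited). The gripper opens to 95 mm and grips with 3 to 60 N. Pads are 20 mm wide; open, the fingers measure 119 mm over their backs; the gripper's body (75 mm by 180 mm) begins 59 mm behind the grasp point.
Start: joints at [-1.311, 0.491, 1.559, -0, 1.092, -0.106], TCP at [223.584, -583.658, 214.661] pointing down, gripper open.
Joint ranges: [-3.1, 3.1], [-0.84, 2.19], [0.05, 2.79], [-1.13, 4.28], [0.06, 2.93], [-2.69, 2.69]. Speed limits (rad/s): [2.22, 2.22, 2.79, 3.14, 3.14, 3.14].

### API

Orientations are given as [roll, pitch, yaw] about the fixed x, y, z axes, in that order (R = Rz(yaw) Ry(pitch) Rx(roll)).
In Python, from cell import readout, read_camera, env, nets gives the robot as it stands.
- The arm moves only by the tool apply_moves, never from a script. Its argument "increments" is a list of rows, each a list of 3 entries, a list of its own where there are three numbers: the shift along the tool's x, y, z in cm, then the turn, a rotation vector about the tool's x, y, z in degrees, then the finger opening in cm, from 0 to 9.51. A call has exactly 5 rows; each row shifts and turns the pose as measured when the row begins, along the tool's axes as they then stand; what a row does not reach is not made up. A row lasts 1/8 s, in which the tool goes at most 62.5 mm and 10.7 degrees, less where a joint would pass 70% of its speed; a pose out of reach is approached as far as the arm can. A call with a gripper value outside its range is refused whole. The fingers move at their own pace and stop on an object; the grip force is fixed at half the most. Time passes only in rows, so rows that do not move let the fingers close, or fill a call up. It gives the time, the measured TCP pose, the force and the opening at its end, in the units of the state.
- readout.state(): the state, without advancing time (a new reading comes with each control period).
- read_camera(name): name is "scene" or "top"; returns a dict with "img" (420x560x3 uint8, red, green, blue), "vfov" (degrees; the focal length in pixels is half the picture's height over the tangent of half this angle, whatever the lens; pixels are square), "cx", "cy" (the principal point, pixels), "rvec" (rotation vector, rad) and "tvec" (3), from world to camera coordinates, as OpenCV has them. Camera axes: x right, y down, z forward; pixel columns grow to the right and rows downward; lengths in mm; the calibration is good to about 2 mm. A picture is of the moment at which its call begins. There is no depth.
- env.job_done(): hands the job in, once; it reports no verdict.
Trained networks look in a picture, given as the dict that the camera call returned (one of the last four; its "shot" number tells which), for a name from the list of things; names that differ only in an ending like _2 or _b are one class to them, and where a whole thing is asked for, a point or a joint stands for the part that bears it (a point fixed in the world has none). Each returns a list of dicts, best first, with "confidence" (0 to 1); they miss things now and then, are a little off and sometimes report something else, mostly with a low value. They report only what shows in the picture. A call takes as long as a camera call. They do not tell look-alikes from the thing itself.
- nets.look_for(picture, thing): "point" ([x, y, z] in mm, in the coordinates of the camera as it stood for that picture, good to about 4 mm: the middle of the surface that is visible of it).
- nets.mark_of(picture, thing): "point" ([x, y, z] in mm, in the coordinates of the camera as it stood for that picture, good to about 4 mm: a listed point, or the origin of a listed thing).
The state is a dict: "t": time; "joints": joint angles; "qvel": joint speeds; "tau": joint torques, N m; "eef_pos": TCP position; "tcp_rot": TCP orientation; "ft_force": force on the tool from outside, world axes, zero at the start; "moment": the same for the moment, N m; "opening": opening from 0.0 (shut) to 1.0 (fully open).
Only numpy, scipy, OpenCV 4.12 (cv2) and the standard library are available. Lean on these libraries where they do the work, as an engineer would, in place of code of your own. Each camera call takes 0.05 s, during which the arm holds its last target. There are 200 camera calls.

### The job

Someone left a finned heat sink lying on the bench's feed rail: put it into the blue bin that already holds metal heat sinks (not the one with circuit boards). Then slide the steel trip dog along the rail against the limit switch's roller arm until the arm is pushed over far enough to trip the switch, feeling your way so that the arm is never jammed hard against its end stop, and leave the dog standing there so that it keeps the switch tripped. Move the arm only with the dog, and leave the other things on the bench where they are.

Things in the scene. Friction and masses are not known exactly. Their poses are not given: they have to be found in the camera images.
- rail: Fixed straight aluminium rail lying on the bench, 40 mm wide, 460 mm long, 20 mm high. Origin: centre of its underside (on the bench top). Its y axis runs along the rail from the dog's end towards the switch's end, x is across the rail, z up.
- dog: Steel trip dog, a carriage captive on the rail: it slides only along the rail's y (310 mm of travel), with about 9 N of dry friction (a little more when faster), and stays where it is left, even against the switch's spring. Axes of the rail. Origin: at bench-top level under its grip tab. Carriage: 50 mm wide, y -20 to +100 mm, top 45 mm above the bench.
- dog_grip (a point): Centre of the dog's grip tab, 77.5 mm above the bench, axes of the rail. The tab is an upright block, 20 mm across the rail (x), 30 mm along it (y), from 45 to 110 mm above the bench; free on all sides.
- dog_nose (a point): Centre of the front face of the dog's nose, 100 mm above the bench and 100 mm from the grip tab's centre towards the switch. The nose is an upright plate, 30 mm wide (x), 14 mm thick, up to 125 mm above the bench; its flat front face meets the roller.
- switch: Fixed roller lever limit switch, a grey box 42 x 42 mm, 82 mm high, its centre 58 mm from the rail's centre line on the side away from the robot; axes of the rail. Origin: on the rail's centre line at bench-top level, straight below the roller arm's shaft. Tripped while the dog pushes the roller with at least 3.5 N (roller 5 to 10 mm over from rest); to be left at 3.5 to 7.5 N, best 5.5 N (about 15 mm over).
- shaft_axis (a point): Point on the arm's axis of turning, above the rail's centre line, 58 mm above the bench. The steel arm stands up from here; its black roller (22 mm diameter, 26 mm wide, over the rail's centre line) is 62 mm from it. At rest the arm leans towards the dog by 0.05 to 0.75 rad from upright, other each time and not given: the nose first meets the roller 14 to 54 mm before this point.
- switch_box (a point): Centre of the switch's grey box. How the arm feels: its spring pushes back on the dog with 1.2 to 1.8 N from first touch, rising by 0.2 to 0.4 N per mm to 5 to 6 N at 15 mm, until the end stop 0.6 rad from rest, at about 10 N; there it climbs steeply, and 16 N is the most it may ever take. It springs back when let go. Move the arm with the dog only, not with the gripper.
- heat_sink_mid (a point): Centre of the loose aluminium heat sink with upright fins that lies on top of the rail between dog and switch, 44 mm wide (x) x 70 mm long (y) x 50 mm high, about 0.2 kg; 45 mm above the bench as it lies. Its y axis runs roughly along the rail.
- heat_sink: The same heat sink; origin at the centre of its underside.
- metal_bin: Fixed open blue bin 170 (x) x 200 (y) x 70 mm high, wall 5 mm, with small aluminium heat sinks lying along the inside of its -x wall (they fill a strip 45 mm wide, to 35 mm above the bench); the rest of its floor, 5 mm above the bench, is free. Origin: centre of its underside. It may be the left or the right one of two like bins.
- board_bin: Like bin with green circuit board pieces in it; not to be used.
- pale_mouse: Bystander, to be left alone: pale computer mouse, 105 x 58 x 36 mm. Origin: on its underside.
- dark_mouse: Bystander, to be left alone: black computer mouse, 105 x 58 x 36 mm. Origin: on its underside.
- power_brick: Bystander, to be left alone: black power adapter, 55 x 115 x 32 mm. Origin: on its underside.
- hard_drive: Bystander, to be left alone: bare metal hard drive, 146 x 101 x 26 mm. Origin: on its underside.
Mind the look-alikes: they are no part of the job. What is shaped like the heat_sink but pink is not meant. Of the things that look like the switch, the smaller one is meant.

How it is judged (in metres and radians):
On the way, in this order (a step that is already met when the one before it is completed fails the run):
1. the heat sink lies, let go, in the bin of metal heat sinks (x of heat_sink_mid in the frame of metal_bin between -0.08 and 0.08 m and y of heat_sink_mid in the frame of metal_bin between -0.095 and 0.095 m and z of heat_sink_mid in the frame of metal_bin below 0.07 m and contact force between the fingers and heat_sink below 0.1 N and linear speed of heat_sink below 0.03 m/s), for 0.2 s.
2. the dog pushes the roller arm over until the switch is tripped (3.5 N or more) (contact force between dog and switch above 3.5 N), for 0.2 s.
At the end, for the whole second after the job is handed in: The heat sink lies at rest inside the metal bin (its centre within the bin's walls and below the rim), and the dog, let go and at rest, keeps pushing the roller arm with 3.5 to 7.5 N (all of step 1 and contact force between dog and switch between 3.5 and 7.5 N and linear speed of dog below 0.005 m/s); the robot touches nothing.
It fails at once if the roller arm is jammed: the dog pushes it with more than 16 N (contact force between dog and switch above 16 N).
It fails at once if the robot pushes the switch or its arm itself with more than 3 N (contact force between any of the fingers, the arm and switch above 3 N).
It fails at once if a bystander is moved by more than 30 mm (distance of any of pale_mouse, dark_mouse, power_brick, hard_drive from where it was at the start of the episode above 0.03 m).
It also fails if it takes over 72 s, if anything falls off the work surface, if the arm or the gripper's body presses on something with over 40 N, if the wrist force passes 120 N, or if a joint passes its speed limit or range.

## Working session

There is one attempt and no reset: what is moved stays moved. The work goes in short steps, Python scripts to look and compute and a tool call to move; the robot and the scene stay as the last step left them, time stands still between calls to the robot, and variables do not carry over. Pictures are saved under pics/ and viewed, about 8 in all and at most 12, crops included, and the job is handed in when it is done.

Besides the shell and the picture viewer there is one more tool, called after ">>>" as name(argument=value, ...), one argument or row to a line, values as JSON. apply_moves: Moves the arm, as the interface text tells. Its arguments: {"type":"object","properties":{"increments":{"type":"array"}},"required":["increments"]}

```bash
ls; mkdir -p pics
cat > h.py <<'E'
import numpy as np, cv2
from cell import readout, read_camera, env, nets
def w(p,pt):
    R=cv2.Rodrigues(np.array(p["rvec"],float))[0]; return R.T@(np.array(pt,float)-np.array(p["tvec"],float).ravel())
def pix(p,P):
    R=cv2.Rodrigues(np.array(p["rvec"],float))[0]; c=R@np.array(P,float)+np.array(p["tvec"],float).ravel()
    f=p["img"].shape[0]/2/np.tan(np.radians(p["vfov"])/2); return np.array([p["cx"]+f*c[0]/c[2],p["cy"]+f*c[1]/c[2]])
def ray(p,uv,z):
    R=cv2.Rodrigues(np.array(p["rvec"],float))[0]; t=np.array(p["tvec"],float).ravel()
    f=p["img"].shape[0]/2/np.tan(np.radians(p["vfov"])/2)
    d=R.T@np.array([(uv[0]-p["cx"])/f,(uv[1]-p["cy"])/f,1]); o=-R.T@t
    return o+d*(z-o[2])/d[2]
def save(p,n,crop=None,s=1):
    im=p["img"][...,::-1]
    if crop: a,b,c,d=crop; im=im[b:d,a:c]
    cv2.imwrite("pics/"+n+".png",cv2.resize(im,None,fx=s,fy=s,interpolation=cv2.INTER_CUBIC))
E
python3 - <<'E'
from h import *
print(readout.state(), env.grip_point_offset)
for c in ["scene","top"]:
    p=read_camera(c); save(p,c+"0",s=1.4)
    print(c,p["vfov"],p["cx"],p["cy"])
    for n in "rail dog dog_grip dog_nose switch shaft_axis switch_box heat_sink_mid heat_sink metal_bin board_bin".split():
        for d in nets.mark_of(p,n)[:3]: print(n,round(d["confidence"],2),w(p,d["point"]).round(),pix(p,w(p,d["point"])).round())
E
```

```text
pics
{'t': 0.0, 'joints': array([-1.31059120e+00,  4.91540991e-01,  1.55945245e+00,  4.46983553e-06,
        1.09167245e+00, -1.05621350e-01]), 'qvel': array([ 0.00064146, -0.00080036, -0.00076522,  0.00049352,  0.00106014,
       -0.00026988]), 'tau': array([-2.44726492e-03, -6.12641859e+01, -2.58182877e+01,  6.92085782e-02,
        4.81831993e-02, -1.10019812e-04]), 'eef_pos': array([ 223.52387207, -583.40746161,  214.07224335]), 'tcp_rot': array([-1.57186317e+00,  1.17088444e-04, -2.77576830e+00]), 'ft_force': array([ 0.48004685, -0.57929783,  0.01398954]), 'moment': array([ 0.00911829,  0.04889574, -0.01318245]), 'opening': 0.9985329008296718} 18.8
scene 48.18849849720952 277.0026008086137 207.23175835779196
dog 0.77 [ 593. -125.    2.] [213. 196.]
dog_grip 0.87 [ 599. -131.   79.] [209. 181.]
dog_nose 0.64 [618. -28.  98.] [217. 195.]
switch 0.66 [659. 197.  -2.] [243. 260.]
switch 0.57 [347. 611.   0.] [403. 302.]
shaft_axis 0.93 [668. 197.  57.] [239. 250.]
shaft_axis 0.68 [349. 613.  79.] [408. 287.]
switch_box 0.97 [422. 600.  62.] [386. 300.]
switch_box 0.61 [719. 187.  46.
[... 622 characters left out ...]
8 [620. -32. 103.] [331. 175.]
switch 0.96 [338. 612.   1.] [138. 268.]
switch 0.78 [662. 199.   0.] [260. 170.]
switch 0.48 [621. -30.  99.] [330. 175.]
shaft_axis 0.97 [347. 610.  77.] [130. 266.]
shaft_axis 0.76 [662. 201.  61.] [258. 166.]
shaft_axis 0.66 [661. 196.   1.] [260. 170.]
switch_box 0.87 [421. 601.  58.] [135. 242.]
switch_box 0.71 [717. 187.  49.] [262. 151.]
heat_sink_mid 0.86 [257. 316.  28.] [225. 291.]
heat_sink_mid 0.71 [620. -30.  99.] [330. 175.]
heat_sink_mid 0.58 [638.  56.  45.] [302. 174.]
heat_sink 0.89 [254. 317.   3.] [225. 292.]
heat_sink 0.78 [638.  53.  27.] [303. 175.]
metal_bin 0.68 [425. 365.   2.] [211. 240.]
board_bin 0.7 [ 414. -378.    1.] [432. 239.]
```

View pics/scene0.png

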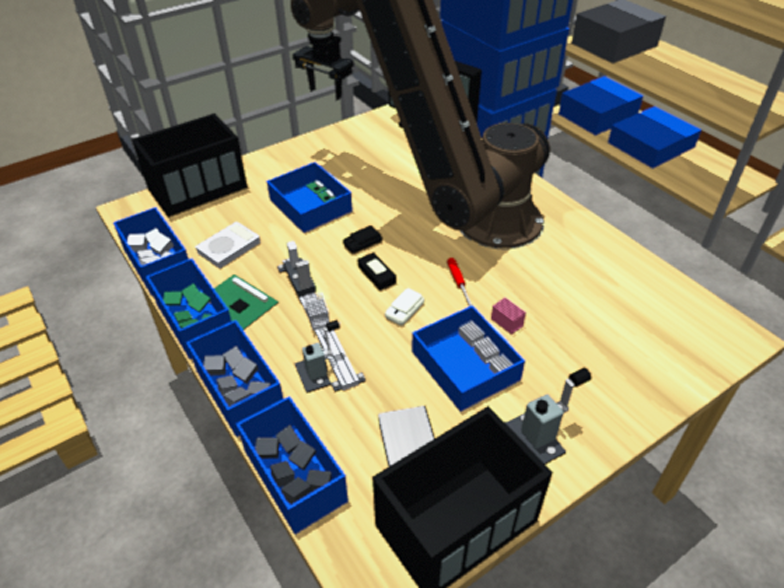

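View pics/top0.png

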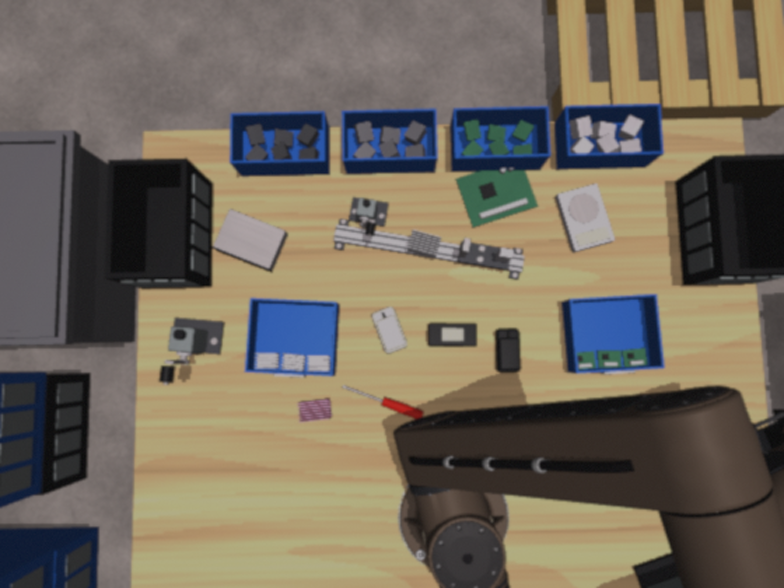

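The heat sink meant lies on the rail at top px ~(302,174). The look-alikes are the pink block at (225,291), and two switches: a large one at (138,268) and a small one by the rail at (260,170). The small switch is the one meant. The metal bin is the left one at (211,240), since grey sinks lie along its -x wall. I'll confirm this in one crop.

```bash
cat >> h.py <<'E'
def plan(pos,yaw,op,n=5,s=None):
    """suggest n rows from the measured pose to pos/yaw (tool down), opening op cm"""
    from scipy.spatial.transform import Rotation as Ro
    s=s or readout.state(); R0=Ro.from_euler('xyz',s["tcp_rot"]); p=np.array(s["eef_pos"])
    Rt=Ro.from_euler('xyz',[-np.pi/2,0,yaw]); rv=(R0.inv()*Rt).as_rotvec(); d=np.array(pos)-p
    k=max(np.linalg.norm(d)/60,np.degrees(np.linalg.norm(rv))/10.5,1); 
    print("rows needed %.1f"%k,"pos",p.round(1),"yaw",round(s["tcp_rot"][2],3),"F",s["ft_force"].round(1),"open",round(s["opening"]*95.1,1),"t",round(s["t"],2))
    st=1/max(k,1)
    for i in range(n):
        a=min(st*i,1); f=min(st,1-a) 
        R=R0*Ro.from_rotvec(rv*a)
        print([(R.inv().apply(d*f)/10).round(2).tolist(),np.degrees(rv*f).round(1).tolist(),op])
E
python3 - <<'E'
from h import *
p=read_camera("top"); save(p,"crop",(170,110,390,280),3.5)
plan((637,54,150),-1.76,9.5)
E
```

```text
rows needed 12.7 pos [ 223.6 -583.7  214.7] yaw -2.776 F [ 0.6 -0.1 -0. ] open 94.9 t 1.25
[[-4.83, 0.51, -3.52], [-0.0, -4.6, 0.0], 9.5]
[[-5.1, 0.51, -3.12], [-0.0, -4.6, 0.0], 9.5]
[[-5.33, 0.51, -2.71], [-0.0, -4.6, 0.0], 9.5]
[[-5.53, 0.51, -2.27], [-0.0, -4.6, 0.0], 9.5]
[[-5.69, 0.51, -1.82], [-0.0, -4.6, 0.0], 9.5]
```

View pics/crop.png

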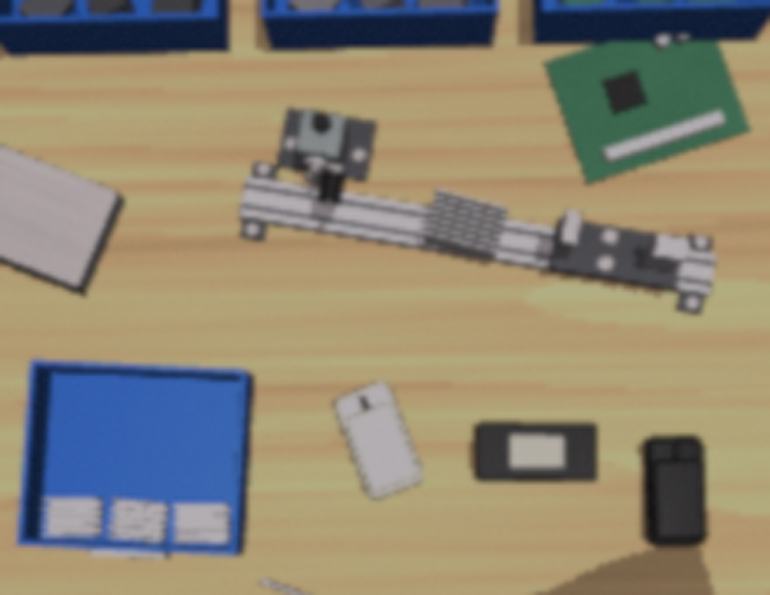

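The crop confirms it: the grey finned sink is on the rail at px (303,174), the small switch with its black roller is at ~(263,162), and the metal bin is at lower left. Moving now.

>>> apply_moves(
  increments=[
    [[-4.8,0.5,-3.5],[0,-4.6,0],9.5],
    [[-5.1,0.5,-3.1],[0,-4.6,0],9.5],
    [[-5.3,0.5,-2.7],[0,-4.6,0],9.5],
    [[-5.5,0.5,-2.3],[0,-4.6,0],9.5],
    [[-5.7,0.5,-1.8],[0,-4.6,0],9.5],
  ],
)

```text
t: 1.88
eef_pos: [387.1, -329.4, 188.7]
tcp_rot: [-1.568, -0.001, -2.369]
ft_force: [-0.2, -1.8, 0.5]
opening: 0.997
```

```bash
python3 -c "
from h import *
plan((637,54,150),-1.76,9.5)"
```

```text
rows needed 7.7 pos [ 387.1 -329.4  188.7] yaw -2.369 F [-0.2 -1.8  0.5] open 94.8 t 1.88
[[-5.83, 0.5, -1.31], [-0.0, -4.6, 0.0], 9.5]
[[-5.92, 0.5, -0.84], [-0.0, -4.6, 0.0], 9.5]
[[-5.97, 0.5, -0.37], [-0.0, -4.6, 0.0], 9.5]
[[-5.98, 0.5, 0.11], [-0.0, -4.6, 0.0], 9.5]
[[-5.95, 0.5, 0.58], [-0.0, -4.6, 0.0], 9.5]
```

>>> apply_moves(
  increments=[
    [[-5.8,0.4,-1.3],[0,-4.6,0],9.5],
    [[-5.9,0.4,-0.8],[0,-4.6,0],9.5],
    [[-6.0,0.4,-0.4],[0,-4.6,0],9.5],
    [[-6.0,0.4,0.1],[0,-4.6,0],9.5],
    [[-6.0,0.4,0.6],[0,-4.6,0],9.5],
  ],
)

```text
t: 2.5
eef_pos: [553.8, -68.9, 168.8]
tcp_rot: [-1.565, -0.002, -1.954]
ft_force: [1.4, -0.4, 0.5]
opening: 1.002
```

```bash
python3 -c "
from h import *
plan((637,54,150),-1.76,9.5)"
```

```text
rows needed 2.5 pos [553.8 -68.9 168.8] yaw -1.954 F [ 1.4 -0.4  0.5] open 95.3 t 2.5
[[-5.82, 0.75, 1.25], [-0.1, -4.5, 0.1], 9.5]
[[-5.71, 0.75, 1.7], [-0.1, -4.5, 0.1], 9.5]
[[-2.74, 0.37, 1.05], [-0.1, -2.2, 0.0], 9.5]
[[0.0, 0.0, 0.0], [-0.0, -0.0, 0.0], 9.5]
[[0.0, 0.0, 0.0], [-0.0, -0.0, 0.0], 9.5]
```

>>> apply_moves(
  increments=[
    [[-5.8,0.5,1.3],[0,-4.5,0],9.5],
    [[-5.7,0.5,1.7],[0,-4.5,0],9.5],
    [[-2.7,0.4,1.0],[0,-2.2,0],9.5],
    [[0,0,0],[0,0,0],9.5],
    [[0,0,0],[0,0,0],9.5],
  ],
)

```text
t: 3.12
eef_pos: [639.6, 61.5, 153.6]
tcp_rot: [-1.565, -0.003, -1.747]
ft_force: [0.7, 0.1, -0.4]
opening: 0.997
```

Run:
```python
from h import *
p=read_camera("scene"); save(p,"above",(150,120,350,290),4)
for n in ["heat_sink_mid","heat_sink","shaft_axis","metal_bin"]:
    for d in nets.mark_of(p,n)[:3]: print(n,round(d["confidence"],2),w(p,d["point"]).round(),pix(p,w(p,d["point"])).round())
plan((637,54,28),-1.76,9.5)
```

```text
heat_sink_mid 0.59 [255. 324.  23.] [363. 227.]
heat_sink_mid 0.55 [638.  53.  40.] [226. 223.]
heat_sink 0.76 [636.  54.  20.] [227. 227.]
heat_sink 0.71 [249. 319.   3.] [363. 229.]
shaft_axis 0.88 [345. 611.  79.] [409. 286.]
shaft_axis 0.57 [665. 195.  57.] [240. 249.]
shaft_axis 0.53 [618. -28.  95.] [218. 195.]
metal_bin 0.87 [421. 363.   4.] [332. 259.]
rows needed 2.1 pos [639.9  61.  154. ] yaw -1.748 F [-0.1 -1.7  0.5] open 95.1 t 3.38
[[0.33, 5.99, -0.11], [-0.2, 0.3, 0.1], 9.5]
[[0.34, 5.99, -0.09], [-0.2, 0.3, 0.1], 9.5]
[[0.04, 0.63, -0.01], [-0.0, 0.0, 0.0], 9.5]
[[0.0, 0.0, 0.0], [-0.0, 0.0, 0.0], 9.5]
[[0.0, 0.0, 0.0], [-0.0, 0.0, 0.0], 9.5]
```

View pics/above.png

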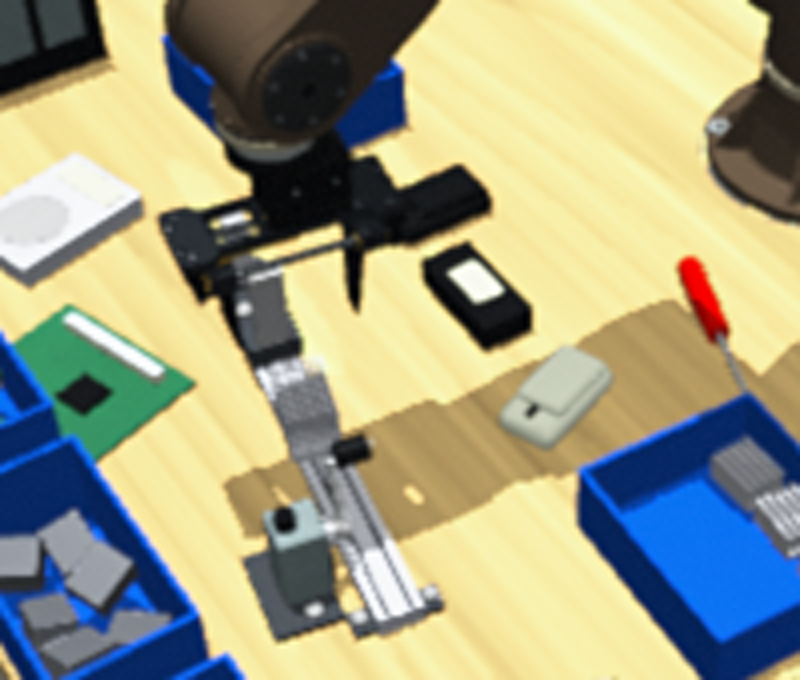

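The picture shows the sink on the rail at about (228,222), with the gripper above it and the way down clear. Descending.

>>> apply_moves(
  increments=[
    [[0.4,4.5,-0.1],[0,0.3,0],9.5],
    [[0.3,4.5,-0.1],[0,0.3,0],9.5],
    [[0,2.5,0],[0,0,0],9.5],
    [[0,1.0,0],[0,0,0],9.5],
    [[0,0,0],[0,0,0],9.5],
  ],
)

```text
t: 4.0
eef_pos: [638.4, 50.9, 28.4]
tcp_rot: [-1.56, -0.002, -1.763]
ft_force: [-0.3, 0.3, -0.2]
opening: 0.997
```

Run:
```python
from h import *
plan((638,54,28),-1.76,9.5)
```

```text
rows needed 1.0 pos [638.4  50.9  28.4] yaw -1.763 F [-0.3  0.3 -0.2] open 94.8 t 4.0
[[-0.3, 0.04, -0.1], [-0.6, -0.2, 0.1], 9.5]
[[0.0, 0.0, 0.0], [-0.0, -0.0, 0.0], 9.5]
[[0.0, 0.0, 0.0], [-0.0, -0.0, 0.0], 9.5]
[[0.0, 0.0, 0.0], [-0.0, -0.0, 0.0], 9.5]
[[0.0, 0.0, 0.0], [-0.0, -0.0, 0.0], 9.5]
```

>>> apply_moves(
  increments=[
    [[-0.2,0,0],[-0.6,0,0],5.0],
    [[0,0,0],[0,0,0],3.5],
    [[0,0,0],[0,0,0],3.5],
    [[0,0,0],[0,0,0],3.5],
    [[0,0,0],[0,0,0],3.5],
  ],
)

```text
t: 4.62
eef_pos: [640.1, 53.0, 31.9]
tcp_rot: [-1.567, -0.001, -1.763]
ft_force: [-0.1, 0.4, -0.2]
opening: 0.529
```

>>> apply_moves(
  increments=[
    [[0,0,0],[0,0,0],3.5],
    [[0,-1,0],[0,0,0],3.5],
    [[0,-4,0],[0,0,0],3.5],
    [[0,-5,0],[0,0,0],3.5],
    [[0,-4,0],[0,0,0],3.5],
  ],
)

```text
t: 5.25
eef_pos: [637.9, 53.3, 173.3]
tcp_rot: [-1.574, -0.003, -1.763]
ft_force: [0.2, 0.4, -2.8]
opening: 0.469
```

Run:
```python
from h import *
p=read_camera("top")
# bin corners/yaw from blue blob
print([w(p,d["point"]).round() for d in nets.mark_of(p,"metal_bin")[:2]],[w(p,d["point"]).round() for d in nets.mark_of(p,"heat_sink_mid")[:3]])
m=cv2.inRange(cv2.cvtColor(p["img"],cv2.COLOR_RGB2HSV),(105,120,40),(125,255,255)); m[:205]=0; m[290:]=0; m[:,:165]=0; m[:,260:]=0
r=cv2.minAreaRect(cv2.findNonZero(m)); print(r,[ray(p,c,70).round() for c in cv2.boxPoints(r)])
plan((445,364,190),-1.57,3.5)
```

```text
[array([424., 366.,   2.])] []
((208.08143615722656, 240.208251953125), (62.844207763671875, 51.446876525878906), 2.602562189102173) [array([347., 466.,  70.]), array([512., 460.,  70.]), array([498., 258.,  70.]), array([334., 267.,  70.])]
rows needed 6.1 pos [638.6  53.3 173.4] yaw -1.763 F [-0.3 -0.5 -3.1] open 44.6 t 5.4
[[-4.39, -0.28, -4.08], [0.0, -1.8, 0.0], 3.5]
[[-4.51, -0.28, -3.94], [0.0, -1.8, 0.0], 3.5]
[[-4.64, -0.28, -3.8], [0.0, -1.8, 0.0], 3.5]
[[-4.75, -0.28, -3.65], [0.0, -1.8, 0.0], 3.5]
[[-4.87, -0.28, -3.5], [0.0, -1.8, 0.0], 3.5]
```

Held (44.6 mm opening, ~3 N weight). On to the bin.

>>> apply_moves(
  increments=[
    [[-4.5,-0.2,-4.1],[0,-1.2,0],3.5],
    [[-4.6,-0.2,-4.0],[0,-1.2,0],3.5],
    [[-4.7,-0.2,-3.9],[0,-1.2,0],3.5],
    [[-4.8,0,-3.8],[0,-1.2,0],3.5],
    [[-4.9,0,-3.6],[0,-1.2,0],3.5],
  ],
)

```text
t: 6.02
eef_pos: [477.1, 317.1, 172.6]
tcp_rot: [-1.58, -0.006, -1.662]
ft_force: [1.2, 0.2, -2.3]
opening: 0.473
```

```bash
python3 -c "
from h import *
plan((446,363,150),-1.63,3.5)"
```

```text
rows needed 1.0 pos [477.1 317.1 172.6] yaw -1.662 F [ 1.2  0.2 -2.3] open 45.0 t 6.03
[[-4.3, 2.26, -3.49], [0.5, -1.9, 0.3], 3.5]
[[0.0, 0.0, 0.0], [0.0, -0.0, 0.0], 3.5]
[[0.0, 0.0, 0.0], [0.0, -0.0, 0.0], 3.5]
[[0.0, 0.0, 0.0], [0.0, -0.0, 0.0], 3.5]
[[0.0, 0.0, 0.0], [0.0, -0.0, 0.0], 3.5]
```

>>> apply_moves(
  increments=[
    [[-3.9,0,-3.3],[0.4,-1.9,0.3],3.5],
    [[0,2,0],[0,0,0],3.5],
    [[0,3,0],[0,0,0],3.5],
    [[0,2,0],[0,0,0],3.5],
    [[0,0,0],[0,0,0],3.5],
  ],
)

```text
t: 6.65
eef_pos: [440.1, 362.5, 94.8]
tcp_rot: [-1.581, -0.006, -1.621]
ft_force: [0.5, 0.5, -2.1]
opening: 0.473
```

```bash
python3 -c "
from h import *
plan((446,363,20),-1.63,3.5)"
```

```text
rows needed 1.3 pos [440.1 362.5  94.8] yaw -1.621 F [ 0.5  0.5 -2.1] open 44.9 t 6.65
[[-0.1, 5.98, 0.53], [0.5, 0.4, 0.3], 3.5]
[[-0.02, 1.5, 0.12], [0.1, 0.1, 0.1], 3.5]
[[0.0, 0.0, 0.0], [0.0, 0.0, 0.0], 3.5]
[[0.0, 0.0, 0.0], [0.0, 0.0, 0.0], 3.5]
[[0.0, 0.0, 0.0], [0.0, 0.0, 0.0], 3.5]
```

>>> apply_moves(
  increments=[
    [[-0.1,2.5,0.7],[0.5,0.4,0.3],3.5],
    [[0,2.5,0],[0,0,0],3.5],
    [[0,1.6,0],[0,0,0],3.5],
    [[0,0.8,0],[0,0,0],3.5],
    [[0,0,0],[0,0,0],3.5],
  ],
)

```text
t: 7.28
eef_pos: [447.7, 363.1, 19.9]
tcp_rot: [-1.571, 0.0, -1.628]
ft_force: [-0.4, -0.2, -1.9]
opening: 0.472
```

>>> apply_moves(
  increments=[
    [[0,0,0],[0,0,0],5.0],
    [[0,0,0],[0,0,0],6.0],
    [[0,0,0],[0,0,0],6.0],
    [[0,0,0],[0,0,0],6.0],
    [[0,-1,0],[0,0,0],6.0],
  ],
)

```text
t: 7.9
eef_pos: [448.6, 363.7, 32.6]
tcp_rot: [-1.568, 0.002, -1.628]
ft_force: [-0.6, -0.0, 0.7]
opening: 0.63
```

>>> apply_moves(
  increments=[
    [[0,-3,0],[0,0,0],6.0],
    [[0,-5,0],[0,0,0],6.0],
    [[0,-6,0],[0,0,0],6.0],
    [[0,-4,0],[0,0,0],6.0],
    [[0,0,0],[0,0,0],6.0],
  ],
)

```text
t: 8.52
eef_pos: [448.0, 363.2, 221.9]
tcp_rot: [-1.566, 0.004, -1.628]
ft_force: [0.7, 0.0, 0.0]
opening: 0.63
```

Run:
```python
from h import *
for c in ["top","scene"]:
  p=read_camera(c); save(p,"bin_"+c,(150,110,400,290),3.2)
  for n in ["heat_sink","heat_sink_mid","metal_bin","dog_grip","dog_nose","shaft_axis"]: print(n,[(round(d["confidence"],2),w(p,d["point"]).round()) for d in nets.mark_of(p,n)[:3]])
plan((599,-129,220),-1.76,9.5)
```

```text
heat_sink [(0.55, array([450., 364.,  11.]))]
heat_sink_mid [(0.64, array([446., 363.,  36.]))]
metal_bin [(0.82, array([423., 368.,  -2.]))]
dog_grip [(0.72, array([ 604., -127.,   77.])), (0.66, array([425., 371.,   4.]))]
dog_nose [(0.74, array([619., -30.,  98.]))]
shaft_axis [(0.9, array([657., 202.,  61.])), (0.66, array([343., 611.,  78.]))]
heat_sink [(0.7, array([251., 316.,   0.])), (0.68, array([448., 363.,   3.])), (0.21, array([435., 144.,  -2.]))]
heat_sink_mid [(0.92, array([257., 322.,  22.])), (0.91, array([450., 363.,  27.]))]
metal_bin [(0.92, array([422., 363.,   6.])), (0.56, array([719., 190.,  48.]))]
dog_grip [(0.68, array([ 598., -132.,   80.])), (0.27, array([ 595., -126.,    2.]))]
dog_nose [(0.67, array([617., -30., 101.]))]
shaft_axis [(0.94, array([667., 198.,  57.])), (0.88, array([342., 612.,  80.]))]
rows needed 8.6 pos [447.3 362.7 218. ] yaw -1.628 F [-0.1  0.1  0.4] open 60.0 t 9.22
[[5.62, -0.02, 2.1], [0.0, 0.9, -0.0], 9.5]
[[5.59, -0.02, 2.18], [0.0, 0.9, -0.0], 9.5]
[[5.56, -0.02, 2.27], [0.0, 0.9, -0.0], 9.5]
[[5.52, -0.02, 2.35], [0.0, 0.9, -0.0], 9.5]
[[5.48, -0.02, 2.44], [0.0, 0.9, -0.0], 9.5]
```

View pics/bin_scene.png

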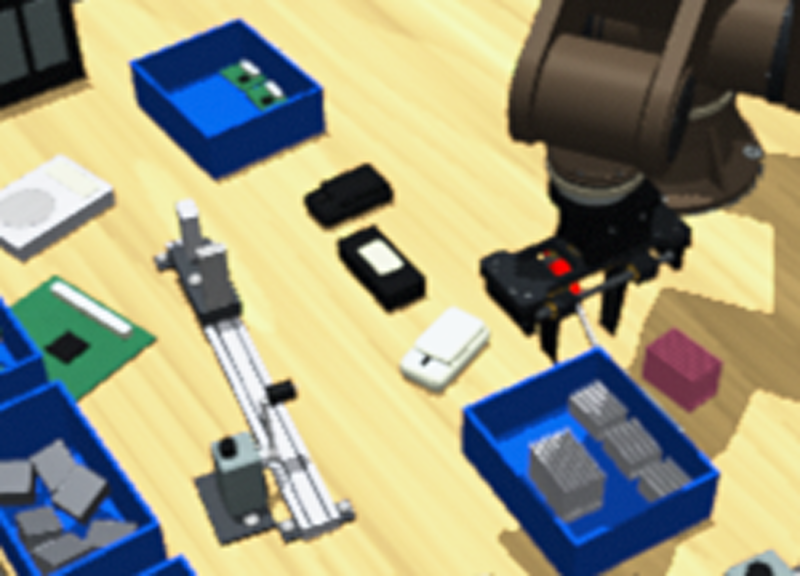

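The sink stands in the metal bin at (450,363), upright, at px (~327,257), with the gripper clear. The roller shows in scene at px ~(237.5,232) and in top at ~(264,163). I'll estimate the touch point while heading for the dog.

```bash
cat > t.py <<'E'
from h import *
from scipy.optimize import least_squares
def theta(obs, S=None):
    # obs: list (picture, roller px); rail yaw & shaft y found from nets
    u=np.array([.188,.982,0]); 
    for p,uv in obs:
        best=min((np.linalg.norm(pix(p,S+u*(-62*np.sin(t))+[0,0,62*np.cos(t)])-uv),t) for t in np.linspace(-.2,1,121))
        print("theta %.2f err %.1fpx; touch nose at %.0f mm before shaft"%(best[1],best[0],62*np.sin(best[1])+11))
E
python3 - <<'E'
from t import *
a=read_camera("scene"); b=read_camera("top")
for n in ["shaft_axis","switch","rail","dog_nose"]:
    for p in (a,b): print(n,[w(p,d["point"]).round() for d in nets.mark_of(p,n)[:2] if w(p,d["point"])[0]>500])
theta([(a,[237.5,232.2]),(b,[264.3,162.9])],np.array([664,199,58.]))
plan((599,-129,180),-0.19,9.5)
E
```

```text
shaft_axis [array([668., 196.,  59.])]
shaft_axis [array([661., 201.,  60.])]
switch [array([657., 198.,  -0.])]
switch [array([665., 198.,  -1.])]
rail [array([633.,  45.,   1.])]
rail [array([631.,  40.,  -1.])]
dog_nose [array([617., -31.,  99.])]
dog_nose [array([621., -32.,  99.])]
theta 0.36 err 0.5px; touch nose at 33 mm before shaft
theta 0.37 err 0.0px; touch nose at 33 mm before shaft
rows needed 8.6 pos [447.2 362.7 218.2] yaw -1.628 F [-0.4  0.5  1.1] open 60.0 t 9.72
[[5.61, 0.44, 2.09], [0.0, -9.6, -0.0], 9.5]
[[5.88, 0.44, 1.13], [0.0, -9.6, -0.0], 9.5]
[[5.98, 0.44, 0.13], [0.0, -9.6, -0.0], 9.5]
[[5.92, 0.44, -0.86], [0.0, -9.6, -0.0], 9.5]
[[5.69, 0.44, -1.84], [0.0, -9.6, -0.0], 9.5]
```

>>> apply_moves(
  increments=[
    [[5.6,0.2,2.1],[0,-9.6,0],9.5],
    [[5.9,0.2,1.1],[0,-9.6,0],9.5],
    [[6.0,0.2,0.1],[0,-9.6,0],9.5],
    [[5.9,0.2,-0.9],[0,-9.6,0],9.5],
    [[5.7,0.2,-1.8],[0,-9.6,0],9.5],
  ],
)

```text
t: 10.35
eef_pos: [535.4, 81.6, 208.5]
tcp_rot: [-1.569, -0.0, -0.786]
ft_force: [0.9, 0.1, -0.2]
opening: 0.995
```

```bash
python3 -c "
from h import *
plan((600,-129,190),-0.19,9.5)"
```

```text
rows needed 3.7 pos [535.4  81.6 208.5] yaw -0.786 F [ 0.9  0.1 -0.2] open 94.6 t 10.35
[[5.28, 0.5, -2.8], [-0.0, -9.3, 0.0], 9.5]
[[4.76, 0.5, -3.61], [-0.0, -9.3, 0.0], 9.5]
[[4.12, 0.5, -4.33], [-0.0, -9.3, 0.0], 9.5]
[[2.31, 0.34, -3.38], [-0.0, -6.4, 0.0], 9.5]
[[0.0, 0.0, 0.0], [-0.0, -0.0, 0.0], 9.5]
```

>>> apply_moves(
  increments=[
    [[5.3,0.4,-2.8],[0,-9.3,0],9.5],
    [[4.8,0.4,-3.6],[0,-9.3,0],9.5],
    [[4.1,0.4,-4.3],[0,-9.3,0],9.5],
    [[2.3,0.3,-3.4],[0,-6.4,0],9.5],
    [[0,0,0],[0,0,0],9.5],
  ],
)

```text
t: 10.98
eef_pos: [603.8, -139.4, 192.8]
tcp_rot: [-1.569, -0.003, -0.171]
ft_force: [-0.3, 0.8, -1.4]
opening: 1.002
```

```bash
python3 -c "
from h import *
plan((600,-129,72),-0.19,9.5)"
```

```text
rows needed 2.0 pos [ 603.8 -139.4  192.8] yaw -0.171 F [-0.3  0.8 -1.4] open 95.2 t 10.97
[[-0.29, 5.97, 0.47], [-0.0, 0.5, 0.1], 9.5]
[[-0.29, 5.97, 0.47], [-0.0, 0.5, 0.1], 9.5]
[[-0.01, 0.13, 0.01], [-0.0, 0.0, 0.0], 9.5]
[[0.0, 0.0, 0.0], [-0.0, 0.0, 0.0], 9.5]
[[0.0, 0.0, 0.0], [-0.0, 0.0, 0.0], 9.5]
```

>>> apply_moves(
  increments=[
    [[-0.3,3,0.8],[0,0.8,0],9.5],
    [[0,4,0],[0,0,0],9.5],
    [[0,3,0],[0,0,0],9.5],
    [[0,1.8,0],[0,0,0],9.5],
    [[0,0,0],[0,0,0],9.5],
  ],
)

```text
t: 11.6
eef_pos: [602.1, -126.9, 72.7]
tcp_rot: [-1.569, -0.004, -0.19]
ft_force: [-0.3, -0.7, -0.4]
opening: 0.998
```

Run:
```python
from h import *
p=read_camera("scene"); save(p,"grip",(160,130,300,270),4.2)
plan((600,-129,72),-0.19,9.5)
```

```text
rows needed 1.0 pos [ 602.5 -127.1   73.6] yaw -0.19 F [ 0.1 -0.1 -0.5] open 94.8 t 11.65
[[-0.21, 0.16, -0.24], [-0.1, 0.0, 0.3], 9.5]
[[0.0, 0.0, 0.0], [-0.0, 0.0, 0.0], 9.5]
[[0.0, 0.0, 0.0], [-0.0, 0.0, 0.0], 9.5]
[[0.0, 0.0, 0.0], [-0.0, 0.0, 0.0], 9.5]
[[0.0, 0.0, 0.0], [-0.0, 0.0, 0.0], 9.5]
```

View pics/grip.png

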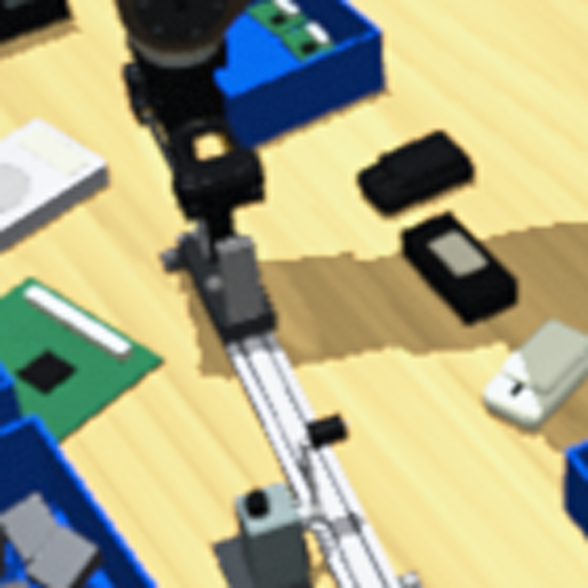

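The picture shows the front finger between tab and nose at ~(212,182), in line with the rail. Closing on the tab.

>>> apply_moves(
  increments=[
    [[-0.1,0,0],[0,0,0],4.5],
    [[0,0,0],[0,0,0],2.0],
    [[0,0,0],[0,0,0],2.0],
    [[0,0,0],[0,0,0],2.0],
    [[0,0,0],[0,0,0],2.0],
  ],
)

```text
t: 12.28
eef_pos: [602.5, -126.7, 76.7]
tcp_rot: [-1.569, -0.01, -0.19]
ft_force: [-0.5, 0.2, -0.7]
opening: 0.53
```

>>> apply_moves(
  increments=[
    [[0,0,0],[0,0,0],2.0],
    [[0,0,1],[0,0,0],2.0],
    [[0,0,2],[0,0,0],2.0],
    [[0,0,2],[0,0,0],2.0],
    [[0,0,2],[0,0,0],2.0],
  ],
)

```text
t: 12.9
eef_pos: [615.1, -61.6, 76.7]
tcp_rot: [-1.575, -0.009, -0.192]
ft_force: [-2.8, -10.6, 0.9]
opening: 0.312
```

```bash
cat > f.py <<'E'
from h import *
from t import theta
s=readout.state(); u=np.array([.188,.982,0]); S=np.array([664,199,58.])
print("F along",(s["ft_force"]@u).round(1),"F",s["ft_force"].round(1),"yaw",s["tcp_rot"].round(3),"open",round(s["opening"]*95.1,1),"pos",s["eef_pos"].round(1))
d=(S-s["eef_pos"]); print("nose to shaft (if TCP at tab)",(d@u-100).round(1),"across",(d@np.array([.982,-.188,0])).round(1),"t",s["t"])
E
python3 - <<'E'
from f import *
p=read_camera("top")
for n in ["dog_grip","dog_nose","shaft_axis"]: print(n,[(round(d["confidence"],2),w(p,d["point"]).round()) for d in nets.mark_of(p,n)[:2]])
E
```

```text
F along -10.9 F [ -2.8 -10.6   0.9] yaw [-1.575 -0.009 -0.192] open 29.6 pos [615.1 -61.6  76.7]
nose to shaft (if TCP at tab) 165.1 across -1.0 t 12.9
dog_grip []
dog_nose [(0.7, array([632.,  36.,  99.]))]
shaft_axis [(0.81, array([660., 202.,  57.])), (0.61, array([344., 606.,  76.]))]
```

Gripped (29.6 mm) and sliding at ~11 N drag. About 130 mm remains to the touch, so I'll take 100 mm first.

>>> apply_moves(
  increments=[
    [[0,0,2],[0,0,0],2.0],
    [[0,0,2],[0,0,0],2.0],
    [[0,0,2],[0,0,0],2.0],
    [[0,0,2],[0,0,0],2.0],
    [[0,0,1.5],[0,0,0],2.0],
  ],
)

```text
t: 13.72
eef_pos: [632.4, 28.5, 76.7]
tcp_rot: [-1.578, -0.007, -0.194]
ft_force: [-3.2, -10.0, 1.8]
opening: 0.319
```

Run:
```python
from f import *
a=read_camera("scene"); b=read_camera("top"); save(a,"near",(190,180,290,280),6)
for p in (a,b):
  for n in ["dog_nose","shaft_axis"]: print(n,[(round(d["confidence"],2),w(p,d["point"]).round()) for d in nets.mark_of(p,n)[:2]])
s=readout.state();print((s["ft_force"]@u).round(1))
```

```text
F along -10.4 F [ -3.2 -10.    1.8] yaw [-1.578 -0.007 -0.194] open 30.3 pos [632.4  28.5  76.7]
nose to shaft (if TCP at tab) 73.3 across -1.0 t 13.725
dog_nose []
shaft_axis [(0.85, array([346., 612.,  81.])), (0.83, array([663., 198.,  58.]))]
dog_nose [(0.42, array([648., 129., 102.]))]
shaft_axis [(0.81, array([344., 608.,  76.]))]
7.7
```

View pics/near.png

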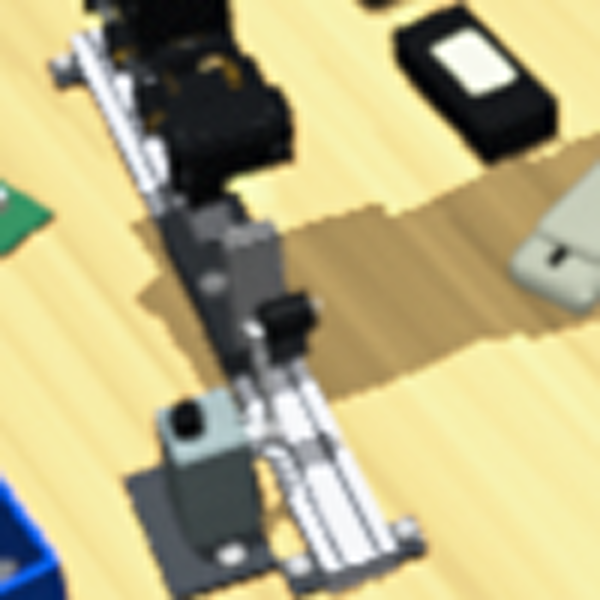

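The nose is about 73 mm from the shaft and the roller is at px (238,234), not yet touched. Creeping with readings.

>>> apply_moves(
  increments=[
    [[0,0,0.6],[0,0,0],2.0],
    [[0,0,0.6],[0,0,0],2.0],
    [[0,0,0.5],[0,0,0],2.0],
    [[0,0,0.5],[0,0,0],2.0],
    [[0,0,0.3],[0,0,0],2.0],
  ],
)

```text
t: 14.65
eef_pos: [636.1, 47.9, 76.6]
tcp_rot: [-1.582, -0.005, -0.195]
ft_force: [-3.3, -8.8, 2.9]
opening: 0.314
```

```bash
python3 f.py
```

```text
F along -9.3 F [-3.3 -8.8  2.9] yaw [-1.582 -0.005 -0.195] open 29.8 pos [636.1  47.9  76.6]
nose to shaft (if TCP at tab) 53.6 across -1.0 t 14.65
```

>>> apply_moves(
  increments=[
    [[0,0,0.3],[0,0,0],2.0],
    [[0,0,0.3],[0,0,0],2.0],
    [[0,0,0.3],[0,0,0],2.0],
    [[0,0,0.3],[0,0,0],2.0],
    [[0,0,0.3],[0,0,0],2.0],
  ],
)

```text
t: 15.28
eef_pos: [637.4, 55.3, 76.5]
tcp_rot: [-1.588, -0.002, -0.198]
ft_force: [-3.6, -9.1, 3.6]
opening: 0.318
```

```bash
python3 f.py
```

```text
F along -9.6 F [-3.6 -9.1  3.6] yaw [-1.588 -0.002 -0.198] open 30.2 pos [637.4  55.3  76.5]
nose to shaft (if TCP at tab) 46.1 across -0.9 t 15.275
```

>>> apply_moves(
  increments=[
    [[0,0,0.3],[0.3,0,0],2.0],
    [[0,0,0.3],[0.3,0,0],2.0],
    [[0,0,0.3],[0.3,0,0],2.0],
    [[0,0,0.3],[0,0,0],2.0],
    [[0,0,0.3],[0,0,0],2.0],
  ],
)

```text
t: 15.9
eef_pos: [638.7, 62.0, 76.5]
tcp_rot: [-1.58, 0.001, -0.199]
ft_force: [-5.0, -8.4, 2.2]
opening: 0.317
```

```bash
python3 f.py
```

```text
F along -9.2 F [-5.  -8.4  2.2] yaw [-1.58e+00  1.00e-03 -1.99e-01] open 30.2 pos [638.7  62.   76.5]
nose to shaft (if TCP at tab) 39.3 across -0.9 t 15.9
```

>>> apply_moves(
  increments=[
    [[0,0,0.3],[0,0,0],2.0],
    [[0,0,0.3],[0,0,0],2.0],
    [[0,0,0.3],[0,0,0],2.0],
    [[0,0,0.3],[0,0,0],2.0],
    [[0,0,0.3],[0,0,0],2.0],
  ],
)

```text
t: 16.52
eef_pos: [639.9, 68.8, 76.4]
tcp_rot: [-1.587, 0.005, -0.201]
ft_force: [-4.0, -12.0, 3.7]
opening: 0.313
```

```bash
python3 f.py
```

```text
F along -12.5 F [ -4.  -12.    3.7] yaw [-1.587  0.005 -0.201] open 29.7 pos [639.9  68.8  76.4]
nose to shaft (if TCP at tab) 32.4 across -0.8 t 16.525
```

Force rose by ~3 N at 32 mm, so contact was made near 37 mm. Target is ~22 mm.

>>> apply_moves(
  increments=[
    [[0,0,0.3],[0.3,0,0],2.0],
    [[0,0,0.3],[0.3,0,0],2.0],
    [[0,0,0.3],[0,0,0],2.0],
    [[0,0,0.3],[0,0,0],2.0],
    [[0,0,0.3],[0,0,0],2.0],
  ],
)

```text
t: 17.15
eef_pos: [640.6, 73.2, 76.4]
tcp_rot: [-1.588, 0.009, -0.202]
ft_force: [-4.5, -12.4, 3.7]
opening: 0.315
```

Run:
```python
from f import *
a=read_camera("scene"); save(a,"touch",(190,180,290,280),6)
```

```text
F along -13.0 F [ -4.5 -12.4   3.7] yaw [-1.588  0.009 -0.202] open 30.0 pos [640.6  73.2  76.4]
nose to shaft (if TCP at tab) 28.0 across -0.7 t 17.15
```

View pics/touch.png

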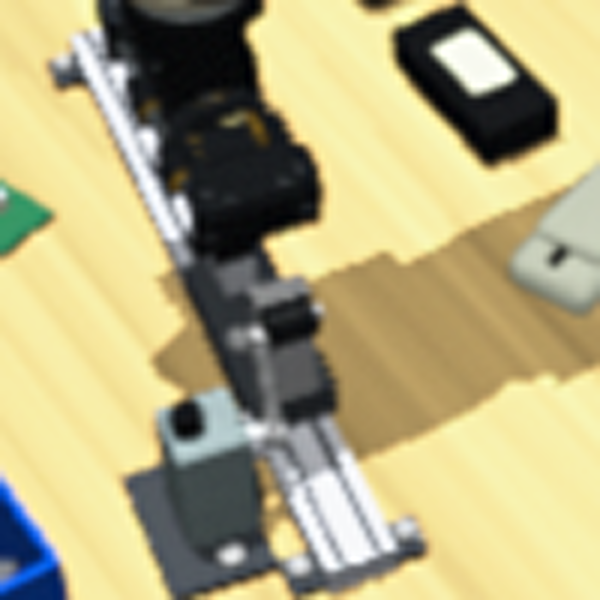

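The roller (px 239,233) is against the nose and the arm is just starting to swing over. Spring force is ~3.7 N, and about 6 mm more is needed.

>>> apply_moves(
  increments=[
    [[0,0,0.35],[0.3,0,0],2.0],
    [[0,0,0.35],[0.3,0,0],2.0],
    [[0,0,0.35],[0,0,0],2.0],
    [[0,0,0.35],[0,0,0],2.0],
    [[0,0,0.35],[0,0,0],2.0],
  ],
)

```text
t: 17.82
eef_pos: [641.6, 79.0, 76.4]
tcp_rot: [-1.589, 0.014, -0.204]
ft_force: [-5.5, -14.0, 4.6]
opening: 0.312
```

```bash
python3 f.py
```

```text
F along -14.7 F [ -5.5 -14.    4.6] yaw [-1.589  0.014 -0.204] open 29.7 pos [641.6  79.   76.4]
nose to shaft (if TCP at tab) 22.0 across -0.6 t 17.825
```

Spring force is ~5.4 N. Relax, then release.

>>> apply_moves(
  increments=[
    [[0,0,0],[0,0,0],2.0],
    [[0,0,0],[0,0,0],2.0],
    [[0,0,0],[0,0,0],4.0],
    [[0,0,0],[0,0,0],5.5],
    [[0,0,0],[0,0,0],5.5],
  ],
)

```text
t: 18.45
eef_pos: [641.7, 78.3, 76.1]
tcp_rot: [-1.589, 0.015, -0.204]
ft_force: [-0.1, -0.2, -0.3]
opening: 0.557
```

```bash
python3 f.py
```

```text
F along -0.2 F [-0.1 -0.2 -0.3] yaw [-1.589  0.015 -0.204] open 53.0 pos [641.7  78.3  76.1]
nose to shaft (if TCP at tab) 22.7 across -0.7 t 18.45
```

>>> apply_moves(
  increments=[
    [[0,-1,0],[0,0,0],5.5],
    [[0,-3,0],[0,0,0],5.5],
    [[0,-5,0],[0,0,0],5.5],
    [[0,-5,-2],[0,0,0],5.5],
    [[0,-3,-4],[0,0,0],5.5],
  ],
)

```text
t: 19.08
eef_pos: [632.0, 23.0, 252.3]
tcp_rot: [-1.591, 0.018, -0.201]
ft_force: [-0.1, 0.5, 0.2]
opening: 0.574
```

>>> apply_moves(
  increments=[
    [[0,0,-6],[0,0,0],5.5],
    [[0,0,-6],[0,0,0],5.5],
    [[0,0,-6],[0,0,0],5.5],
    [[0,0,-5],[0,0,0],5.5],
    [[0,0,0],[0,0,0],5.5],
  ],
)

```text
t: 19.7
eef_pos: [584.7, -211.0, 264.8]
tcp_rot: [-1.592, 0.008, -0.201]
ft_force: [-0.1, 0.9, 0.2]
opening: 0.58
```

Run:
```python
from f import *
a=read_camera("scene"); b=read_camera("top"); save(a,"end",(190,170,350,290),5)
for p in (a,b):
  for n in ["dog_nose","dog_grip","shaft_axis","heat_sink_mid"]: print(n,[(round(d["confidence"],2),w(p,d["point"]).round()) for d in nets.mark_of(p,n)[:3]])
```

```text
F along 0.9 F [-0.1  0.9  0.2] yaw [-1.592  0.008 -0.201] open 55.2 pos [ 584.7 -211.   264.8]
nose to shaft (if TCP at tab) 317.5 across 0.8 t 19.7
dog_nose [(0.76, array([658., 180.,  98.])), (0.5, array([436., 142.,   1.])), (0.15, array([642.,  75.,  80.]))]
dog_grip [(0.92, array([637.,  74.,  78.]))]
shaft_axis [(0.82, array([345., 614.,  80.])), (0.7, array([665., 199.,  57.]))]
heat_sink_mid [(0.85, array([256., 324.,  24.])), (0.8, array([450., 362.,  25.]))]
dog_nose [(0.82, array([659., 178., 100.]))]
dog_grip [(0.68, array([643.,  83.,  82.]))]
shaft_axis [(0.9, array([661., 200.,  61.])), (0.56, array([344., 608.,  75.]))]
heat_sink_mid [(0.8, array([257., 314.,  26.])), (0.66, array([448., 365.,  29.]))]
```

View pics/end.png

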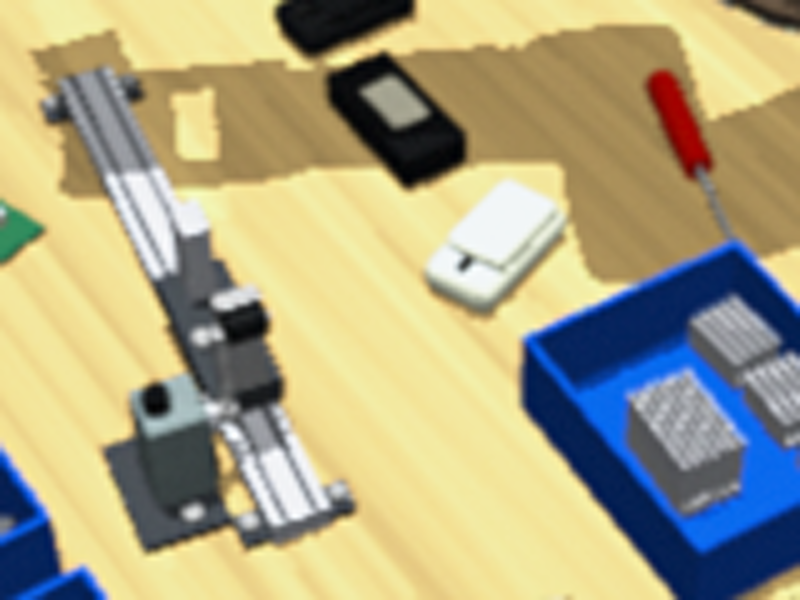

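The final picture shows the nose against the roller at px (~239,234), the sink upright in the metal bin, the mouse and power brick still in place, and the robot clear. Force and vision both put it within the 3.5–7.5 N range, so I'm handing in.

```bash
python3 -c "
from h import *
print(env.job_done(), readout.state()['t'])"
```

```text
the job is handed in; nothing more can be done
the job is handed in; nothing more can be done
```

I put the heat sink in the metal bin and left the dog holding the switch tripped. I handed the job in at about 20 s of the 72 s allowed; no verdict is reported.

- **Heat sink:** it stands upright and let go in the blue bin with the metal heat sinks. The last measurement put it at about (449, 363) mm, against a bin centre of about (423, 364) mm.
- **Switch:** I gripped the dog by its tab and crept it along the rail. Drag was about 9.3 N while free and 14.7 N at the end, so the spring pushes back with about 5.4 N. It rose by about 0.28 N per mm, as the description says. My force readings never came near the end stop's 10 N.
- **Release:** after I let go, the wrist force dropped to about 0. The last pictures show the nose still against the roller, about 20 mm before the shaft, and the robot clear of it.

**Disagreement:** the camera put first touch at 33 mm before the shaft, while the force put it at about 37 mm. That leaves the holding force between about 4.5 and 5.4 N, and either value is within the 3.5–7.5 N limits.

**Not measured:** I did not measure the bystanders' positions at the end. In the last picture the pale mouse and power brick look unmoved; the hard drive and most of the black mouse were outside it.

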